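# Make up the phone repair kit tray

### The job

Make up the kit tray for the next phone repair: put the large lidded screw pot in the large round nest, the small lidded pot in the small round nest, the magnetizer block in the square nest and the bit rack that holds bits in the oblong nest, each standing upright and flat on the floor of its recess. Keep them upright on the way, so that nothing spills, and leave the open empty pot and the empty bit rack where they stand.

Things in the scene. Friction and masses are not known exactly. Their poses are not given: they have to be found in the camera images.
- pot_large: Large round screw pot with its lid on: white body, black ribbed flat lid, 46 mm diameter, 38 mm high, about 60 g, standing upright on the bench mat (a blue sheet 2 mm thick). Grips like a plain cylinder. Origin: centre of its underside; z up.
- pot_small: Small round screw pot with its lid on: as the large one, but 28 mm diameter and 38 mm high, about 35 g. Origin: centre of its underside; z up.
- magnetizer: Tool magnetizer: grey plastic block 44 x 44 mm and 34 mm high with one square 16 mm hole straight down through its middle, about 90 g, standing on the mat. Origin: centre of its underside; x and y along its sides, z up.
- bit_rack: Dark grey bar 62 x 18 mm and 34 mm high, standing on the bench mat, with a row of five steel driver bits standing up out of its top (6 mm thick, to 52 mm above its underside), about 60 g; belongs in the kit. Origin: centre of its underside; x along its 62 mm length, y across its 18 mm width, z up.
- nest_large_round: Fixed grey block 88 x 88 x 12 mm, one of four set 2 x 2 (98 mm between centres, order varies) in a low aluminium tray 206 mm square whose 12 mm rim is lower than the blocks. Centred in its top is a recess 8 mm deep with a black floor: round, 62 mm across. Origin: centre of the block's underside, 4 mm above the table; recess floor at z 4 mm, top at z 12 mm; x, y along its sides.
- nest_small_round: Fixed grey block 88 x 88 x 12 mm, one of four set 2 x 2 (98 mm between centres, order varies) in a low aluminium tray 206 mm square whose 12 mm rim is lower than the blocks. Centred in its top is a recess 8 mm deep with a black floor: round, 44 mm across. Origin: centre of the block's underside, 4 mm above the table; recess floor at z 4 mm, top at z 12 mm; x, y along its sides.
- nest_square: Fixed grey block 88 x 88 x 12 mm, one of four set 2 x 2 (98 mm between centres, order varies) in a low aluminium tray 206 mm square whose 12 mm rim is lower than the blocks. Centred in its top is a recess 8 mm deep with a black floor: square, 60 x 60 mm, sides parallel to the block's. Origin: centre of the block's underside, 4 mm above the table; recess floor at z 4 mm, top at z 12 mm; x, y along its sides.
- nest_slot: Fixed grey block 88 x 88 x 12 mm, one of four set 2 x 2 (98 mm between centres, order varies) in a low aluminium tray 206 mm square whose 12 mm rim is lower than the blocks. Centred in its top is a recess 8 mm deep with a black floor: oblong, 76 x 36 mm. Origin: centre of the block's underside, 4 mm above the table; recess floor at z 4 mm, top at z 12 mm; x, y along its sides; the recess's 76 mm run along x.
- pot_open: Look-alike, to be left: open empty white pot without a lid, 46 mm diameter, 34 mm high, standing on the mat. Origin: centre of its underside; z up.
- rack_empty: Look-alike, to be left: Dark grey bar 62 x 18 mm and 34 mm high, standing on the bench mat, the same bar with no bits in it, only five small holes in its flat top. Origin: centre of its underside; x along its 62 mm length, y across its 18 mm width, z up.
Mind the look-alikes: they are no part of the job. Leave any green look-alike of the bit_rack alone.

How it is judged (in metres and radians):
At the end, for the whole second after the job is handed in: Each of the four things stands at rest in its own nest: its underside's centre within 14 mm of the nest's centre seen from above and no more than 2.5 mm above the recess floor, upright within 0.1 rad (6 degrees); the open pot and the empty rack are within 25 mm of where they stood at the start (horizontal distance between pot_large and nest_large_round below 0.014 m and z of pot_large in the frame of nest_large_round below 0.0065 m and angle between each of pot_large, pot_small, magnetizer, bit_rack's own z axis and vertical below 0.1 rad and linear speed of each of pot_large, pot_small, magnetizer, bit_rack below 0.02 m/s and horizontal distance between pot_small and nest_small_round below 0.014 m and z of pot_small in the frame of nest_small_round below 0.0065 m and horizontal distance between magnetizer and nest_square below 0.014 m and z of magnetizer in the frame of nest_square below 0.0065 m and horizontal distance between bit_rack and nest_slot below 0.014 m and z of bit_rack in the frame of nest_slot below 0.0065 m and distance of each of pot_open, rack_empty from where it was at the start of the episode below 0.025 m); the robot touches nothing.
It fails at once if one of the four kit things is tipped more than 45 degrees (angle between any of pot_large, pot_small, magnetizer, bit_rack's own z axis and vertical above 0.785 rad).
It fails at once if the open empty pot is moved more than 25 mm from where it stood (distance of pot_open from where it was at the start of the episode above 0.025 m).
It fails at once if the empty bit rack is moved more than 25 mm from where it stood (distance of rack_empty from where it was at the start of the episode above 0.025 m).
It also fails if it takes over 112 s, if anything falls off the work surface, if the arm or the gripper's body presses on something with over 40 N, if the wrist force passes 120 N, or if a joint passes its speed limit or range.

### The arm

A 6-joint arm with a two-finger parallel gripper is mounted at the origin on the work surface. World frame = base frame: x ahead of the robot, y to its left, z up, the work surface at z = 0. Lengths are in mm, angles in degrees, forces in N, time in s.
With the tool pointing down it reaches from about 300 to 850 mm from the base axis. Payload 4.2 kg.
Tool frame: the origin (TCP) lies midway between the tips of the shut fingers; the grasp point (between the pads) lies 19 mm behind it (env.grip_depth is the distance from the TCP to the grasp point, in mm); z points along the fingers, y is the line along which they close (so a half turn about z gives the same grasp; the last joint's range is limited). The gripper opens to 91 mm and grips with 3 to 60 N. Pads are 32 mm wide; open, the fingers measure 118 mm over their backs; the gripper's body (76 mm by 178 mm) begins 60 mm behind the grasp point.
Start: joints at [68.526, 18.312, 89.639, -0, 72.044, -1.146], TCP at [199.76, 539.202, 213.976] pointing down, gripper open.
Joint ranges: [-177.97, 177.97], [-48.28, 115.42], [12.27, 149.76], [-77.06, 257.06], [2.81, 150.46], [-146.56, 146.56]. Speed limits (degrees/s): [147.25, 147.25, 180, 180, 180, 180].

### API

Orientations are given as [roll, pitch, yaw] about the fixed x, y, z axes, in that order (R = Rz(yaw) Ry(pitch) Rx(roll)).
In Python, from workcell import env, eyes gives the robot as it stands.
- The arm moves only by the tool send_rows, never from a script. Its argument "motion" is a list of rows, each a list of 7 numbers: the shift along the world's x, y, z normalised to -1 to 1, where 1 is 0.5 m, then the turn, a rotation vector about the world's x, y, z normalised to -1 to 1, where 1 is 60 degrees, then the opening, from -1 (shut) to 1 (fully open). A call has 1 to 20 rows; each row is the pose to reach, as a shift and turn from the pose commanded when the call began; what a row does not reach only later rows make up. A row lasts 1/8 s, in which the tool goes at most 62.5 mm and 10.7 degrees, less where a joint would pass 70% of its speed; a pose out of reach is approached as far as the arm can. A call with a number of a shift or a turn outside -1 to 1 is refused whole. A call with a gripper value outside its range is refused whole. The fingers move at their own pace and stop on an object; "squeeze" is the grip in N (left out, the last holds). Time passes only in rows, so rows that repeat a pose let the fingers close. It gives the time, the measured TCP pose, the force, the opening and the grip force at its end, in the units of the state.
- env.state(): the state, without advancing time (a new reading comes with each control period).
- eyes.grab_frame(name): name is "scene" or "top" or "wrist"; returns a dict with "pixels" (420x560x3 uint8, red, green, blue), "depth" (420x560 float32, mm along the optical axis (not along the pixel's ray), 0 where there is no reading), "fx", "fy", "cx", "cy" (pixels), "R" (3x3) and "t" (3): a world point X has camera coordinates R X + t; the wrist camera has in their place "T_tool_cam" (4x4, takes a point from camera to tool coordinates, whose origin is the TCP and whose axes are the flange's). Camera axes: x right, y down, z forward; pixel columns grow to the right and rows downward; lengths in mm; the calibration is good to about 2 mm. A picture is of the moment at which its call begins: read the wrist's pose just before it.
- env.job_done(): hands the job in; it is judged then, once.
The state is a dict: "time_s": time; "qpos": joint angles; "qvel": joint speeds; "effort": joint torques, N m; "ee_pos": TCP position; "ee_rot": TCP orientation; "force": force on the tool from outside, world axes, zero at the start; "torque": the same for the moment, N m; "gripper_width": finger opening in mm; "gripper_force": force on a finger pad.
Only numpy, scipy, OpenCV 4.12 (cv2) and the standard library are available. Lean on these libraries where they do the work, as an engineer would, in place of code of your own. Each camera call takes 0.05 s, during which the arm holds its last target. There are 200 camera calls.

## Working session

There is one attempt and no reset: what is moved stays moved. The work goes in short steps, Python scripts to look and compute and a tool call to move; the robot and the scene stay as the last step left them, time stands still between calls to the robot, and variables do not carry over. Pictures are saved under pics/ and viewed, at most 14 in all, crops included, and the job is handed in when it is done.

Besides the shell and the picture viewer there is one more tool, called after "Request:" as name(argument=value, ...), one argument or row to a line, values as JSON. send_rows: Moves the arm, as the interface text tells. Its arguments: {"type":"object","properties":{"motion":{"type":"array"},"squeeze":{"type":"number"}},"required":["motion"]}

```bash
mkdir -p pics; python3 - <<'E'
from workcell import env, eyes
import cv2,numpy as np,pickle
s=env.state();print(s['ee_pos'],s['ee_rot'],s['time_s'],env.grip_depth)
for n in ["top","scene"]:
    f=eyes.grab_frame(n);pickle.dump(f,open(n+'.pkl','wb'))
    cv2.imwrite(f'pics/{n}0.png',f['pixels'][:,:,::-1])
E
```

```text
[199.54563213 538.69965905 213.11445172] [-1.79895965e+02 -3.61527675e-03  1.59672983e+02] 0.0 18.8
```

View pics/top0.png

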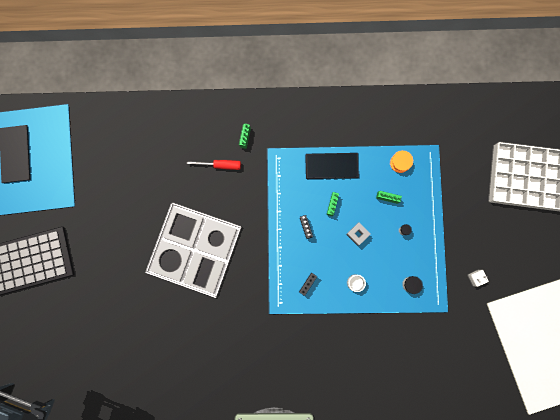

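View pics/scene0.png

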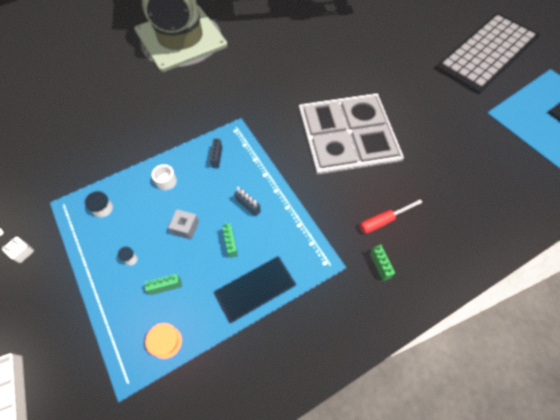

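The top view shows two dark bars: (307,227), which seems to have light bits, and (309,284), which seems bare. Green bars at (245,135), (333,204) and (389,197) are decoys. The white pots are lidded black at (413,285) (large) and (406,230) (small), and open at (357,284). The magnetizer is at (359,234). The tray is at (193,250): square nest upper left, small round upper right, large round lower left, slot lower right. I'll measure these and check the bars in a crop.

```bash
cat > h.py <<'E'
import numpy as np,cv2
def world(f,R=None,t=None):
    """per-pixel world points from a frame (R,t: world->cam)"""
    R=f['R'] if R is None else R; t=f['t'] if t is None else t
    R=np.array(R);t=np.array(t).ravel()
    v,u=np.mgrid[:420,:560]; d=f['depth']
    c=np.stack([(u-f['cx'])/f['fx']*d,(v-f['cy'])/f['fy']*d,d],-1)
    return (c-t)@R
def rect(P):
    (c,s,a)=cv2.minAreaRect(P[:,:2].astype(np.float32)); return np.round(c,1),np.round(s,1),round(a,1)
E
python3 - <<'E'
import pickle
from h import *
f=pickle.load(open('top.pkl','rb'));W=world(f)
print(W[310,430],W[60,300])
for n,(u,v),r,lo,hi in [('large',(413,285),16,30,50),('small',(406,230),12,30,50),('mag',(359,234),18,28,45),('bits',(307,227),20,28,45),('empty',(309,284),20,28,45),('open',(357,284),16,28,45),('tray',(193,250),65,9,25)]:
    w=W[v-r:v+r,u-r:u+r].reshape(-1,3); P=w[(w[:,2]>lo)&(w[:,2]<hi)]
    print(n,len(P),*rect(P),P[:,2].max() .round(1),np.median(P[:,2]).round(1))
# nests: dark recess pixels
g=cv2.cvtColor(f['pixels'],cv2.COLOR_RGB2GRAY)
for n,(u,v) in dict(sq=(183,226),sr=(216,238),lr=(171,261),slot=(207,272)).items():
    r=24; m=(g[v-r:v+r,u-r:u+r]<70).astype(np.uint8); k,l,st,c=cv2.connectedComponentsWithStats(m)
    i=l[r,r]; P=W[v-r:v+r,u-r:u+r][l==i]; print(n,i,len(P),*rect(P),np.median(P[:,2]).round(1))
s=pickle.load(open('scene.pkl','rb'))['pixels'];
a=cv2.resize(f['pixels'][150:310,280:440],(560,560),interpolation=2); b=cv2.resize(s[130:270,190:280],(240,373),interpolation=2)
c=np.zeros((560,800,3),np.uint8);c[:,:560]=a;c[:373,560:]=b
cv2.imwrite('pics/crop.png',c[:,:,::-1])
E
```

```text
[ 364.28990138 -423.53039033    2.65065151] [1424.46779373 -111.62483876 -753.39639677]
large 257 [ 433.9 -373. ] [44.7 44.7] 55.8 47.0 40.4
small 95 [ 580.6 -360.5] [26.4 27.5] 45.2 46.8 39.6
mag 245 [ 572.  -234.7] [42.9 45.7] 43.2 44.2 36.5
bits 133 [592.5 -94.8] [61.2 17.9] 16.9 42.9 36.9
empty 161 [439.4 -96.4] [18.  61.4] 56.1 43.6 36.8
open 71 [ 439.6 -225. ] [43.9 43.1] 43.2 40.4 36.8
tray 3832 [516.7 189.8] [324.7 228.3] 70.4 24.7 15.3
sq 0 1857 [580.4 124.8] [374.5 134.9] 81.8 12.4
sr 0 1900 [562.1  83.7] [278.5 132.4] 86.2 14.3
lr 0 1911 [505.1 147.4] [397.2 129. ] 88.9 13.3
slot 0 1798 [474.6  97.2] [295.8 128.1] 89.0 13.8
```

View pics/crop.png

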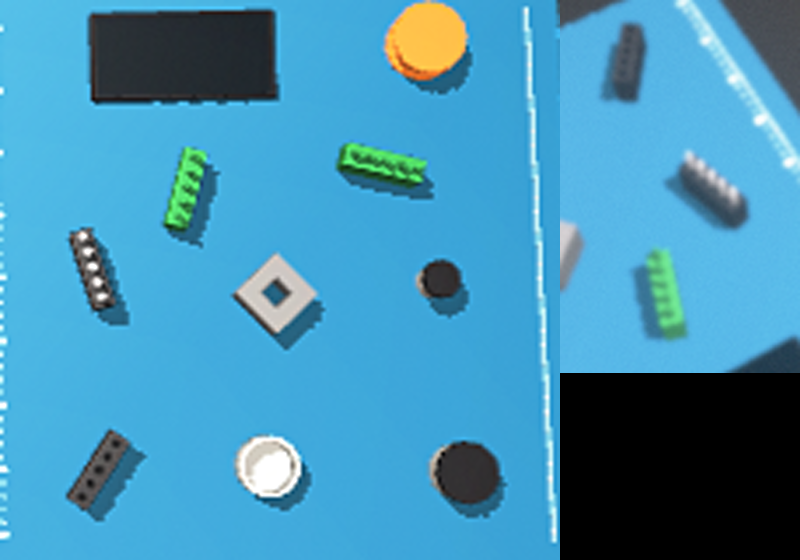

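```bash
cat >> h.py <<'E'
def onplane(f,uv,z):
    R=np.array(f['R']);t=np.array(f['t']).ravel(); C=-R.T@t
    uv=np.asarray(uv,float).reshape(-1,2)
    d=np.c_[(uv[:,0]-f['cx'])/f['fx'],(uv[:,1]-f['cy'])/f['fy'],np.ones(len(uv))]@R
    return C+d*((z-C[2])/d[:,2])[:,None]
E
python3 - <<'E'
import pickle
from h import *
f=pickle.load(open('top.pkl','rb'))
g=cv2.cvtColor(f['pixels'],cv2.COLOR_RGB2GRAY)
x0,y0=135,195; t=g[y0:305,x0:252]; 
m=cv2.morphologyEx((t>90).astype(np.uint8),cv2.MORPH_OPEN,np.ones((3,3)))
cs,_=cv2.findContours(m,0,1); c=max(cs,key=cv2.contourArea).reshape(-1,2)+[x0,y0]
print('tray',*rect(onplane(f,c,12)))
big=np.zeros_like(m);cv2.fillPoly(big,[c-[x0,y0]],1)
k,l,st,cc=cv2.connectedComponentsWithStats(((t<80)&(big>0)).astype(np.uint8))
for i in range(1,k):
    if st[i,4]>60:
        vu=np.argwhere(l==i)[:,::-1]+[x0,y0]; print(st[i,4],cc[i]+[x0,y0],*rect(onplane(f,vu,10)),onplane(f,cc[i]+[x0,y0],10)[0].round(1))
E
```

```text
tray [537.4 216. ] [208.3 207.1] 70.0
159 [215.50943396 238.33333333] [566.8 155.2] [38.9 38.6] 89.1 [565.9 153.8  10. ]
352 [169.59090909 260.35795455] [508.4 280.9] [58.3 58.1] 37.2 [507.4 280.4  10. ]
336 [202.98214286 271.97321429] [474.9 188.1] [33.2 74.8] 69.8 [474.5 188.2  10. ]
```

The enlarged crop confirms that the bar at (307,227) holds five steel bits, so it's the one for the kit. The bar at (309,284) has only holes, so it stays. I'll fetch the large pot first.

Request:
send_rows(
  motion=[
    [0.6,-0.92,-0.128,0,0,0,1],
    [0.6,-0.92,-0.128,0,0,0,1],
    [0.6,-0.92,-0.128,0,0,0,1],
    [0.6,-0.92,-0.128,0,0,0,1],
    [0.6,-0.92,-0.128,0,0,0,1],
    [0.6,-0.92,-0.128,0,0,0,1],
    [0.6,-0.92,-0.128,0,0,0,1],
    [0.6,-0.92,-0.128,0,0,0,1],
    [0.6,-0.92,-0.128,0,0,0,1],
    [0.6,-0.92,-0.128,0,0,0,1],
    [0.6,-0.92,-0.128,0,0,0,1],
    [0.6,-0.92,-0.128,0,0,0,1],
  ],
  squeeze=15,
)

```text
time_s: 1.6
ee_pos: [499.0, 80.3, 150.1]
ee_rot: [180.0, -0.0, 159.8]
force: [0.2, -0.5, 0.4]
gripper_width: 90.8
gripper_force: 0.0
```

Request:
send_rows(
  motion=[
    [-0.132,-0.904,0,0,0,0,1],
    [-0.132,-0.904,0,0,0,0,1],
    [-0.132,-0.904,0,0,0,0,1],
    [-0.132,-0.904,0,0,0,0,1],
    [-0.132,-0.904,0,0,0,0,1],
    [-0.132,-0.904,0,0,0,0,1],
    [-0.132,-0.904,0,0,0,0,1],
    [-0.132,-0.904,0,0,0,0,1],
    [-0.132,-0.904,0,0,0,0,1],
    [-0.132,-0.904,0,0,0,0,1],
    [-0.132,-0.904,0,0,0,0,1],
    [-0.132,-0.904,0,0,0,0,1],
  ],
)

```text
time_s: 3.1
ee_pos: [434.1, -371.7, 150.2]
ee_rot: [180.0, 0.0, 159.8]
force: [-0.5, -0.5, 0.6]
gripper_width: 91.0
gripper_force: 0.0
```

```bash
cat >> h.py <<'E'
def wristRT(f,s):
    from scipy.spatial.transform import Rotation as Ro
    T=np.eye(4);T[:3,:3]=Ro.from_euler('xyz',s['ee_rot'],degrees=True).as_matrix();T[:3,3]=s['ee_pos']
    M=np.linalg.inv(T@np.array(f['T_tool_cam'])); return M[:3,:3],M[:3,3]
E
python3 - <<'E'
from workcell import env,eyes
from h import *
s=env.state();print(s['ee_pos'],s['ee_rot'],s['time_s'],s['qpos'])
f=eyes.grab_frame('wrist');W=world(f,*wristRT(f,s))
cv2.imwrite('pics/w1.png',f['pixels'][:,:,::-1])
m=(f['depth']>0)&(W[...,2]>32)&(W[...,2]<50)&(np.hypot(W[...,0]-434,W[...,1]+373)<45)
P=W[m];print(len(P),rect(P) if len(P) else '')
E
```

```text
[ 434.10785268 -371.68513056  150.16771328] [1.79989069e+02 1.12252858e-03 1.59762437e+02] 3.1 [-4.17295403e+01  2.06951051e+01  9.57205733e+01  1.18159862e-02
  6.35872826e+01 -1.11497234e+02]
1665 (array([ 433.6, -372.4]), array([45.7, 46.2]), 78.2)
```

View pics/w1.png

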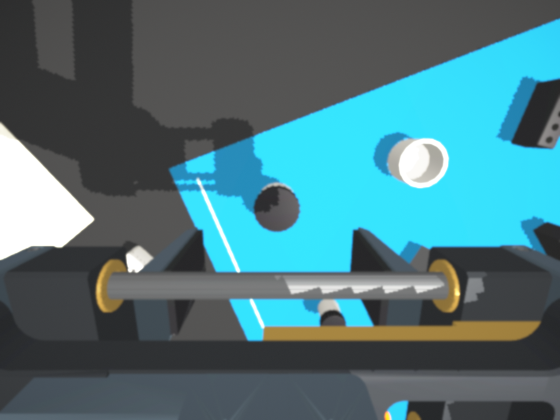

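The wrist view shows the large lidded pot at (277,207) and the open pot at (417,162). Its position agrees with the top camera to under 1 mm, so I'll go down and grip.

Request:
send_rows(
  motion=[
    [0,0,-0.1,0,0,0,1],
    [0,0,-0.2,0,0,0,1],
    [0,0,-0.24,0,0,0,1],
    [0,0,-0.26,0,0,0,1],
    [0,0,-0.274,0,0,0,1],
    [0,0,-0.274,0,0,0,1],
    [0,0,-0.274,0,0,0,-0.2],
    [0,0,-0.274,0,0,0,-0.2],
    [0,0,-0.274,0,0,0,-1],
    [0,0,-0.274,0,0,0,-1],
    [0,0,-0.274,0,0,0,-1],
    [0,0,-0.274,0,0,0,-1],
    [0,0,-0.274,0,0,0,-1],
    [0,0,-0.274,0,0,0,-1],
    [0,0,-0.25,0,0,0,-1],
    [0,0,-0.2,0,0,0,-1],
    [0,0,-0.12,0,0,0,-1],
    [0,0,-0.06,0,0,0,-1],
    [0,0,-0.06,0,0,0,-1],
  ],
)

```text
time_s: 5.52
ee_pos: [435.1, -374.0, 123.0]
ee_rot: [-179.9, 0.3, 159.7]
force: [0.7, -0.2, -1.7]
gripper_width: 45.6
gripper_force: 15.0
```

Request:
send_rows(
  motion=[
    [0.005,0.04,0,0,0,0,-1],
    [0.015,0.12,0,0,0,0,-1],
    [0.025,0.22,0,0,0,0,-1],
    [0.035,0.32,0,0,0,0,-1],
    [0.045,0.42,0,0,0,0,-1],
    [0.055,0.52,0,0,0,0,-1],
    [0.07,0.62,0,0,0,0,-1],
    [0.08,0.72,0,0,0,0,-1],
    [0.09,0.82,0,0,0,0,-1],
    [0.1,0.9,0,0,0,0,-1],
  ],
)

```text
time_s: 6.78
ee_pos: [481.5, 79.8, 118.4]
ee_rot: [-179.9, -0.2, 159.8]
force: [0.3, -0.4, -1.0]
gripper_width: 45.5
gripper_force: 15.0
```

Request:
send_rows(
  motion=[
    [0.01,0.09,0,0,0,0,-1],
    [0.02,0.18,0,0,0,0,-1],
    [0.03,0.27,0,0,0,0,-1],
    [0.04,0.35,0,0,0,0,-1],
    [0.048,0.39,0,0,0,0,-1],
    [0.048,0.406,0,0,0,0,-1],
    [0.048,0.406,0,0,0,0,-1],
    [0.048,0.406,0,0,0,0,-1],
  ],
)

```text
time_s: 7.78
ee_pos: [507.5, 279.0, 119.9]
ee_rot: [-180.0, -0.0, 159.6]
force: [-0.6, -0.5, -0.5]
gripper_width: 45.7
gripper_force: 15.0
```

```bash
python3 - <<'E'
from workcell import env,eyes
from h import *
s=env.state();print(s['ee_pos'],s['time_s'],s['gripper_width'])
f=eyes.grab_frame('wrist')
cv2.imwrite('pics/w2.png',f['pixels'][:,:,::-1])
W=world(f,*wristRT(f,s)); x,y,z=W[...,0],W[...,1],W[...,2]
print('block tops z',np.median(z[(z>10)&(z<24)]))
E
```

```text
[507.48686698 278.96685773 119.90811592] 7.775 45.669544796799045
block tops z 14.262977897977528
```

View pics/w2.png

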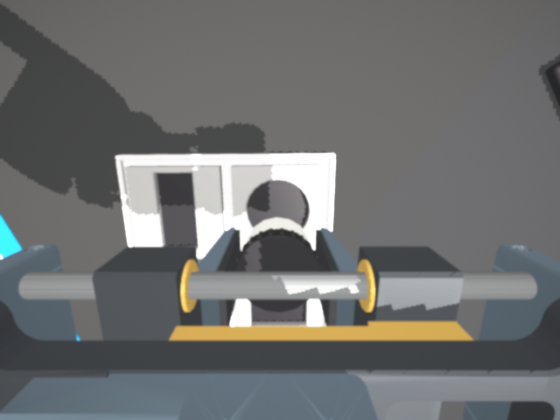

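The wrist view shows the held pot centred between the fingers at column 277, in line with the large round recess at (277,208). The slot is to its left at (177,208). I'll lower it.

Request:
send_rows(
  motion=[
    [0,0,-0.06,0,0,0,-1],
    [0,0,-0.12,0,0,0,-1],
    [0,0,-0.16,0,0,0,-1],
    [0,0,-0.18,0,0,0,-1],
    [0,0,-0.19,0,0,0,-1],
    [0,0,-0.2,0,0,0,-1],
    [0,0,-0.201,0,0,0,-1],
    [0,0,-0.201,0,0,0,-1],
    [0,0,-0.201,0,0,0,0.2],
    [0,0,-0.201,0,0,0,0.3],
    [0,0,-0.201,0,0,0,0.5],
    [0,0,-0.201,0,0,0,0.5],
    [0,0,-0.201,0,0,0,0.5],
    [0,0,-0.15,0,0,0,0.5],
    [0,0,-0.08,0,0,0,0.5],
    [0,0,0,0,0,0,0.5],
    [0,0,0.06,0,0,0,1],
    [0,0,0.06,0,0,0,1],
  ],
)

```text
time_s: 10.07
ee_pos: [509.2, 280.9, 152.5]
ee_rot: [179.7, 0.2, 159.7]
force: [-0.0, -0.1, -0.2]
gripper_width: 85.1
gripper_force: 0.0
```

```bash
cat >> h.py <<'E'
def placed(f,W,c,lo=38,r=40):
    m=(f['depth']>0)&(W[...,2]>lo)&(W[...,2]<lo+25)&(np.hypot(W[...,0]-c[0],W[...,1]-c[1])<r)
    P=W[m]; return len(P),*(rect(P) if len(P)>5 else ()),np.median(P[:,2]).round(1)
E
python3 - <<'E'
from workcell import env,eyes
from h import *
s=env.state();print(s['ee_pos'],s['time_s'])
f=eyes.grab_frame('wrist');print('large',placed(f,world(f,*wristRT(f,s)),(508,279.6)))
f=eyes.grab_frame('top');print('large',placed(f,world(f),(508,279.6)))
E
```

```text
[509.19036358 280.93241042 152.46798762] 10.075
large (1705, array([507.8, 280.6]), array([45. , 45.4]), 69.2, np.float64(44.3))
large (4, np.float64(43.6))
```

Request:
send_rows(
  motion=[
    [0.1,-0.92,0,0,0,0,1],
    [0.1,-0.92,0,0,0,0,1],
    [0.1,-0.92,0,0,0,0,1],
    [0.1,-0.92,0,0,0,0,1],
    [0.1,-0.92,0,0,0,0,1],
    [0.1,-0.92,0,0,0,0,1],
    [0.1,-0.92,0,0,0,0,1],
    [0.1,-0.92,0,0,0,0,1],
    [0.1,-0.92,0,0,0,0,1],
  ],
)

```text
time_s: 11.3
ee_pos: [556.7, -181.3, 147.8]
ee_rot: [180.0, -0.2, 159.5]
force: [0.1, 0.5, 0.2]
gripper_width: 91.2
gripper_force: 0.0
```

Request:
send_rows(
  motion=[
    [0.045,-0.361,0,0,0,0,1],
    [0.045,-0.361,0,0,0,0,1],
    [0.045,-0.361,0,0,0,0,1],
    [0.045,-0.361,0,0,0,0,1],
    [0.045,-0.361,0,0,0,0,1],
    [0.045,-0.361,0,0,0,0,1],
    [0.045,-0.361,0,0,0,0,1],
  ],
)

```text
time_s: 12.18
ee_pos: [580.5, -358.7, 150.2]
ee_rot: [180.0, -0.0, 159.8]
force: [-0.6, -0.2, 0.0]
gripper_width: 91.2
gripper_force: 0.0
```

```bash
python3 - <<'E'
from workcell import env,eyes
from h import *
s=env.state();print(s['ee_pos'],s['time_s'])
f=eyes.grab_frame('wrist');print('small',placed(f,world(f,*wristRT(f,s)),(580.6,-360.5),30))
E
```

```text
[ 580.45120726 -358.72372965  150.24255639] 12.175
small (651, array([ 580.3, -359.5]), array([27.6, 28.7]), 83.1, np.float64(38.2))
```

Request:
send_rows(
  motion=[
    [0,0,-0.1,0,0,0,1],
    [0,0,-0.2,0,0,0,1],
    [0,0,-0.24,0,0,0,1],
    [0,0,-0.26,0,0,0,1],
    [0,0,-0.273,0,0,0,0.2],
    [0,0,-0.273,0,0,0,-0.2],
    [0,0,-0.273,0,0,0,-0.2],
    [0,0,-0.273,0,0,0,-0.3],
    [0,0,-0.273,0,0,0,-1],
    [0,0,-0.273,0,0,0,-1],
    [0,0,-0.273,0,0,0,-1],
    [0,0,-0.273,0,0,0,-1],
    [0,0,-0.273,0,0,0,-1],
    [0,0,-0.273,0,0,0,-1],
    [0,0,-0.25,0,0,0,-1],
    [0,0,-0.2,0,0,0,-1],
    [0,0,-0.12,0,0,0,-1],
    [0,0,-0.06,0,0,0,-1],
    [0,0,-0.06,0,0,0,-1],
  ],
)

```text
time_s: 14.6
ee_pos: [581.9, -361.3, 123.7]
ee_rot: [-179.9, 0.4, 159.7]
force: [0.1, 0.5, -0.4]
gripper_width: 27.9
gripper_force: 15.0
```

Request:
send_rows(
  motion=[
    [0,0.04,0,0,0,0,-1],
    [0,0.12,0,0,0,0,-1],
    [0,0.22,0,0,0,0,-1],
    [0,0.32,0,0,0,0,-1],
    [-0.01,0.42,0,0,0,0,-1],
    [-0.01,0.52,0,0,0,0,-1],
    [-0.01,0.62,0,0,0,0,-1],
    [-0.01,0.72,0,0,0,0,-1],
    [-0.014,0.82,0,0,0,0,-1],
    [-0.014,0.9,0,0,0,0,-1],
  ],
)

```text
time_s: 15.85
ee_pos: [570.8, 92.5, 118.2]
ee_rot: [-179.9, -0.2, 159.8]
force: [0.1, -0.9, 0.1]
gripper_width: 27.8
gripper_force: 15.0
```

Request:
send_rows(
  motion=[
    [-0.007,0.07,0,0,0,0,-1],
    [-0.014,0.11,0,0,0,0,-1],
    [-0.014,0.129,0,0,0,0,-1],
    [-0.014,0.129,0,0,0,0,-1],
    [-0.014,0.129,-0.06,0,0,0,-1],
    [-0.014,0.129,-0.12,0,0,0,-1],
    [-0.014,0.129,-0.16,0,0,0,-1],
    [-0.014,0.129,-0.18,0,0,0,-1],
    [-0.014,0.129,-0.19,0,0,0,-1],
    [-0.014,0.129,-0.2,0,0,0,-1],
    [-0.014,0.129,-0.2,0,0,0,-1],
    [-0.014,0.129,-0.2,0,0,0,-1],
  ],
)

```text
time_s: 17.35
ee_pos: [566.6, 154.3, 20.5]
ee_rot: [180.0, 0.0, 159.7]
force: [1.2, 0.6, -0.5]
gripper_width: 27.9
gripper_force: 15.0
```

Request:
send_rows(
  motion=[
    [0,0,0,0,0,0,-0.2],
    [0,0,0,0,0,0,0],
    [0,0,0,0,0,0,0],
    [0,0,0,0,0,0,0],
    [0,0,0,0,0,0,0],
    [0,0,0.06,0,0,0,0.2],
    [0,0,0.16,0,0,0,0.2],
    [0,0,0.26,0,0,0,0.2],
    [0,0,0.26,0,0,0,1],
    [0,0,0.26,0,0,0,1],
  ],
)

```text
time_s: 18.6
ee_pos: [565.6, 154.1, 149.4]
ee_rot: [-180.0, -0.1, 159.7]
force: [0.8, 0.2, -0.1]
gripper_width: 72.3
gripper_force: 0.0
```

```bash
python3 - <<'E'
from workcell import env,eyes
from h import *
s=env.state();print(s['ee_pos'],s['time_s'])
f=eyes.grab_frame('wrist');print('small',placed(f,world(f,*wristRT(f,s)),(566.6,154)))
E
```

```text
[565.63158667 154.05472534 149.38780411] 18.6
small (665, array([566.3, 154.6]), array([28.2, 28.4]), 32.5, np.float64(44.3))
```

Request:
send_rows(
  motion=[
    [0.011,-0.777,0,0,0,-0.442,1],
    [0.011,-0.777,0,0,0,-0.442,1],
    [0.011,-0.777,0,0,0,-0.442,1],
    [0.011,-0.777,0,0,0,-0.442,1],
    [0.011,-0.777,0,0,0,-0.442,1],
    [0.011,-0.777,0,0,0,-0.442,1],
    [0.011,-0.777,0,0,0,-0.442,1],
    [0.011,-0.777,0,0,0,-0.442,1],
    [0.011,-0.777,0,0,0,-0.442,1],
    [0.011,-0.777,0,0,0,-0.442,1],
    [0.011,-0.777,0,0,0,-0.442,1],
  ],
)

```text
time_s: 20.02
ee_pos: [571.9, -233.1, 150.1]
ee_rot: [180.0, 0.0, 133.2]
force: [-0.7, 0.5, -0.3]
gripper_width: 91.0
gripper_force: 0.0
```

```bash
python3 - <<'E'
from workcell import env,eyes
from h import *
s=env.state();print(s['ee_pos'],s['ee_rot'],s['time_s'])
f=eyes.grab_frame('wrist');W=world(f,*wristRT(f,s));print('mag',placed(f,W,(572,-234.7),30))
cv2.imwrite('pics/w3.png',f['pixels'][:,:,::-1])
E
```

```text
[ 571.92834865 -233.11894188  150.14035685] [1.79989390e+02 9.44296273e-04 1.33248009e+02] 20.025
mag (1711, array([ 571.8, -234.1]), array([44.1, 44.6]), 43.2, np.float64(34.3))
```

View pics/w3.png

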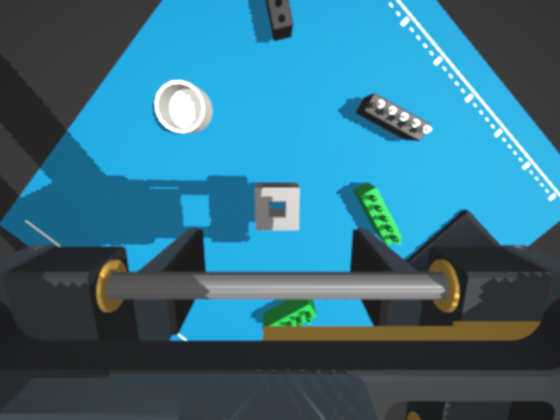

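The wrist view shows the magnetizer at (277,208), square to the fingers. The nearest green decoy, at about (378,213), is outside the fingers' span. I'll grip it.

Request:
send_rows(
  motion=[
    [0,0,-0.1,0,0,0,1],
    [0,0,-0.2,0,0,0,1],
    [0,0,-0.24,0,0,0,1],
    [0,0,-0.26,0,0,0,1],
    [0,0,-0.273,0,0,0,0.5],
    [0,0,-0.273,0,0,0,0.2],
    [0,0,-0.273,0,0,0,0.1],
    [0,0,-0.273,0,0,0,0],
    [0,0,-0.273,0,0,0,-1],
    [0,0,-0.273,0,0,0,-1],
    [0,0,-0.273,0,0,0,-1],
    [0,0,-0.273,0,0,0,-1],
    [0,0,-0.25,0,0,0,-1],
    [0,0,-0.2,0,0,0,-1],
    [0,0,-0.12,0,0,0,-1],
    [0,0,-0.06,0,0,0,-1],
    [0,0,-0.06,0,0,0,-1],
  ],
  squeeze=20,
)

```text
time_s: 22.2
ee_pos: [573.3, -235.0, 122.8]
ee_rot: [179.9, 0.3, 133.2]
force: [-0.0, -0.2, -0.8]
gripper_width: 43.6
gripper_force: 20.0
```

Request:
send_rows(
  motion=[
    [0,0.04,0,0,0,0.04,-1],
    [0.01,0.12,0,0,0,0.08,-1],
    [0.01,0.22,0,0,0,0.13,-1],
    [0.02,0.32,0,0,0,0.18,-1],
    [0.025,0.42,0,0,0,0.23,-1],
    [0.03,0.52,0,0,0,0.28,-1],
    [0.035,0.62,0,0,0,0.33,-1],
    [0.04,0.72,0,0,0,0.38,-1],
    [0.05,0.82,0,0,0,0.42,-1],
    [0.056,0.9,0,0,0,0.445,-1],
    [0.056,0.94,0,0,0,0.445,-1],
    [0.056,0.96,0,0,0,0.445,-1],
    [0.056,0.96,0,0,0,0.445,-1],
    [0.056,0.96,0,0,0,0.445,-1],
  ],
)

```text
time_s: 23.95
ee_pos: [599.7, 244.4, 119.9]
ee_rot: [-180.0, -0.0, 159.8]
force: [0.1, 0.0, -1.3]
gripper_width: 43.8
gripper_force: 20.0
```

```bash
python3 - <<'E'
from workcell import env,eyes
from h import *
s=env.state();print(s['ee_pos'],s['ee_rot'],s['time_s'])
f=eyes.grab_frame('wrist')
cv2.imwrite('pics/w4.png',f['pixels'][:,:,::-1])
E
```

```text
[599.71757694 244.38671184 119.93375484] [-1.79965130e+02 -7.82970098e-03  1.59782207e+02] 23.95
```

View pics/w4.png

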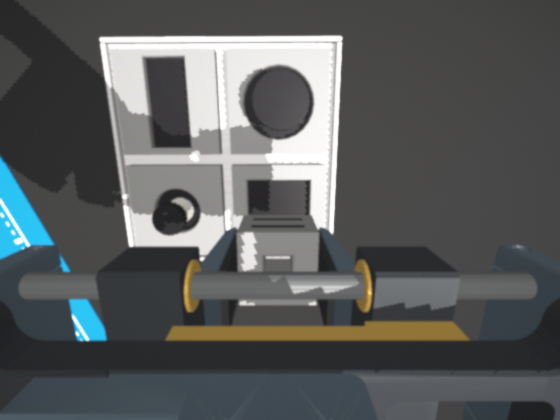

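The wrist view shows both pots seated in their nests at (280,102) and (177,212). The block, centred at column 278, lines up with the square recess at columns 247 to 310. I'll lower it.

Request:
send_rows(
  motion=[
    [0,0,-0.06,0,0,0,-1],
    [0,0,-0.12,0,0,0,-1],
    [0,0,-0.16,0,0,0,-1],
    [0,0,-0.18,0,0,0,-1],
    [0,0,-0.19,0,0,0,-1],
    [0,0,-0.2,0,0,0,-1],
    [0,0,-0.2,0,0,0,-1],
    [0,0,-0.2,0,0,0,-1],
    [0,0,-0.2,0,0,0,0.2],
    [0,0,-0.2,0,0,0,0.3],
    [0,0,-0.2,0,0,0,0.4],
    [0,0,-0.2,0,0,0,0.4],
    [0,0,-0.2,0,0,0,0.4],
    [0,0,-0.15,0,0,0,0.4],
    [0,0,-0.08,0,0,0,0.4],
    [0,0,0,0,0,0,0.5],
    [0,0,0.06,0,0,0,1],
    [0,0,0.06,0,0,0,1],
  ],
)

```text
time_s: 26.25
ee_pos: [601.2, 246.3, 152.8]
ee_rot: [179.8, 0.3, 159.8]
force: [0.2, 0.6, 0.3]
gripper_width: 85.6
gripper_force: 0.0
```

```bash
python3 - <<'E'
from workcell import env,eyes
from h import *
s=env.state();print(s['ee_pos'],s['time_s'])
f=eyes.grab_frame('wrist');print('mag',placed(f,world(f,*wristRT(f,s)),(600.2,245.5),36))
E
```

```text
[601.2424175  246.28030165 152.76539881] 26.25
mag (1711, array([599.2, 246.3]), array([43.8, 43.9]), 70.2, np.float64(40.3))
```

Request:
send_rows(
  motion=[
    [-0.015,-0.68,0,0,0,0.615,1],
    [-0.015,-0.68,0,0,0,0.615,1],
    [-0.015,-0.68,0,0,0,0.615,1],
    [-0.015,-0.68,0,0,0,0.615,1],
    [-0.015,-0.68,0,0,0,0.615,1],
    [-0.015,-0.68,0,0,0,0.615,1],
    [-0.015,-0.68,0,0,0,0.615,1],
    [-0.015,-0.68,0,0,0,0.615,1],
    [-0.015,-0.68,0,0,0,0.615,1],
    [-0.015,-0.68,0,0,0,0.615,1],
    [-0.015,-0.68,0,0,0,0.615,1],
  ],
)

```text
time_s: 27.68
ee_pos: [592.3, -93.6, 150.0]
ee_rot: [180.0, 0.0, -163.2]
force: [-1.0, -0.4, -0.5]
gripper_width: 91.2
gripper_force: 0.0
```

```bash
python3 - <<'E'
from workcell import env,eyes
from h import *
s=env.state();print(s['ee_pos'],s['ee_rot'],s['time_s'],s['qpos'][5])
f=eyes.grab_frame('wrist');W=world(f,*wristRT(f,s))
m=(W[...,2]>28)&(W[...,2]<40)&(np.hypot(W[...,0]-592,W[...,1]+95)<45);print(m.sum(),rect(W[m]))
cv2.imwrite('pics/w5.png',f['pixels'][:,:,::-1])
E
```

```text
[592.3297952  -93.58212207 150.01850045] [ 1.79994829e+02  4.68027094e-03 -1.63185276e+02] 27.675 -116.8984011019627
835 (array([592.2, -93.7]), array([61.4, 17.6]), 16.3)
```

View pics/w5.png

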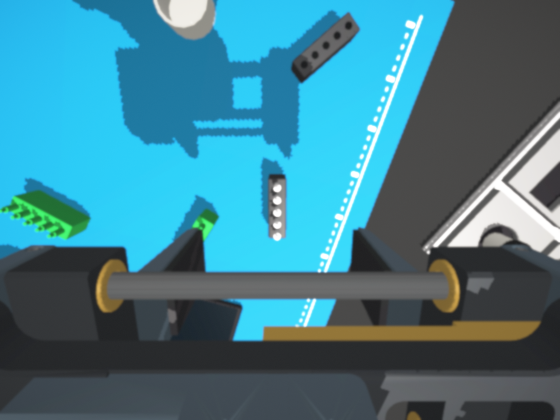

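The wrist view shows the bit rack at (277,207), lined up with the fingers, and the empty rack at (325,48). A green decoy's end at (205,222) is close to the left finger's full-open span, so I'll narrow the opening to about 50 mm before going down.

Request:
send_rows(
  motion=[
    [0,0,0,0,0,0,0.1],
    [0,0,0,0,0,0,0.1],
    [0,0,0,0,0,0,0.1],
    [0,0,-0.06,0,0,0,0.1],
    [0,0,-0.14,0,0,0,0.1],
    [0,0,-0.2,0,0,0,0.1],
    [0,0,-0.24,0,0,0,0.1],
    [0,0,-0.26,0,0,0,0.1],
    [0,0,-0.273,0,0,0,-0.2],
    [0,0,-0.273,0,0,0,-0.4],
    [0,0,-0.273,0,0,0,-1],
    [0,0,-0.273,0,0,0,-1],
    [0,0,-0.273,0,0,0,-1],
    [0,0,-0.273,0,0,0,-1],
    [0,0,-0.25,0,0,0,-1],
    [0,0,-0.2,0,0,0,-1],
    [0,0,-0.12,0,0,0,-1],
    [0,0,-0.06,0,0,0,-1],
    [0,0,-0.06,0,0,0,-1],
  ],
)

```text
time_s: 30.1
ee_pos: [593.8, -94.6, 122.7]
ee_rot: [-179.9, 0.3, -163.2]
force: [0.3, 0.5, -1.0]
gripper_width: 18.1
gripper_force: 20.0
```

Request:
send_rows(
  motion=[
    [-0.02,0.04,0,0,0,-0.05,-1],
    [-0.04,0.1,0,0,0,-0.12,-1],
    [-0.07,0.17,0,0,0,-0.2,-1],
    [-0.1,0.24,0,0,0,-0.28,-1],
    [-0.13,0.31,0,0,0,-0.36,-1],
    [-0.16,0.38,0,0,0,-0.44,-1],
    [-0.19,0.45,0,0,0,-0.52,-1],
    [-0.22,0.52,0,0,0,-0.58,-1],
    [-0.236,0.564,0,0,0,-0.613,-1],
    [-0.236,0.564,0,0,0,-0.613,-1],
    [-0.236,0.564,0,0,0,-0.613,-1],
  ],
)

```text
time_s: 31.48
ee_pos: [474.0, 187.0, 119.2]
ee_rot: [-179.9, -0.1, 160.0]
force: [0.5, -0.3, -1.2]
gripper_width: 18.2
gripper_force: 20.0
```

```bash
python3 - <<'E'
from workcell import env,eyes
from h import *
s=env.state();print(s['ee_pos'],s['ee_rot'],s['time_s'])
f=eyes.grab_frame('wrist')
cv2.imwrite('pics/w6.png',f['pixels'][:,:,::-1])
E
```

```text
[473.95170994 187.04117946 119.21677854] [-1.79924974e+02 -5.09120651e-02  1.60003086e+02] 31.475
```

View pics/w6.png

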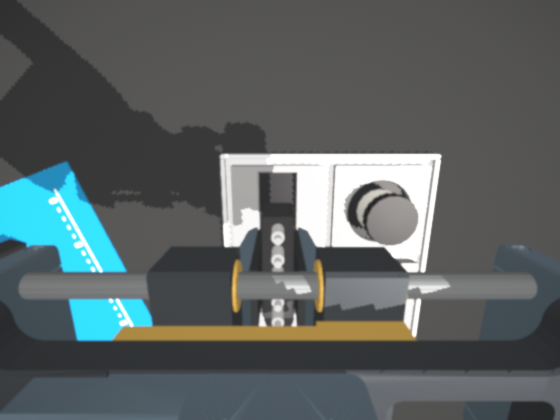

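The wrist view shows the bit row at column 278, centred on the slot at columns 260 to 297. I'll lower it.

Request:
send_rows(
  motion=[
    [0,0,-0.06,0,0,0,-1],
    [0,0,-0.12,0,0,0,-1],
    [0,0,-0.16,0,0,0,-1],
    [0,0,-0.18,0,0,0,-1],
    [0,0,-0.19,0,0,0,-1],
    [0,0,-0.2,0,0,0,-1],
    [0,0,-0.2,0,0,0,-1],
    [0,0,-0.2,0,0,0,-1],
    [0,0,-0.2,0,0,0,-0.4],
    [0,0,-0.2,0,0,0,-0.2],
    [0,0,-0.2,0,0,0,-0.1],
    [0,0,-0.2,0,0,0,-0.1],
    [0,0,-0.2,0,0,0,-0.1],
    [0,0,-0.15,0,0,0,-0.1],
    [0,0,-0.08,0,0,0,-0.1],
    [0,0,0,0,0,0,-0.1],
    [0,0,0.06,0,0,0,0.5],
    [0,0,0.16,0,0,0,1],
    [0,0,0.16,0,0,0,1],
  ],
)

```text
time_s: 33.9
ee_pos: [476.6, 188.6, 203.9]
ee_rot: [179.7, 0.4, 160.0]
force: [0.2, 0.6, 0.7]
gripper_width: 67.7
gripper_force: 0.0
```

Request:
send_rows(
  motion=[
    [0,-0.3,0,0,0,0,1],
    [0,-0.5,0,0,0,0,1],
    [0,-0.5,0,0,0,0,1],
    [0,-0.5,0,0,0,0,1],
    [0,-0.5,0,0,0,0,1],
    [0,-0.5,0,0,0,0,1],
    [0,-0.5,0,0,0,0,1],
  ],
)

```text
time_s: 34.78
ee_pos: [474.1, -60.9, 199.5]
ee_rot: [180.0, -0.1, 160.1]
force: [0.2, 0.1, -0.8]
gripper_width: 91.0
gripper_force: 0.0
```

```bash
python3 - <<'E'
from workcell import env,eyes
from h import *
s=env.state();print(s['ee_pos'],s['time_s'])
f=eyes.grab_frame('top');W=world(f)
for n,c,lo in [('large',(508.2,279.6),38),('small',(566.6,154),38),('mag',(600.2,245.5),35),('rack',(474.7,187.5),35)]: print(n,placed(f,W,c,lo))
for n,c in [('open',(439.6,-225)),('empty',(439.4,-96.4))]: print(n,placed(f,W,c,28))
c=np.zeros((500,800,3),np.uint8)
c[:,:500]=cv2.resize(f['pixels'][195:305,140:250],(500,500),interpolation=2)
g=eyes.grab_frame('scene')['pixels'];c[:300,500:]=cv2.resize(g[80:190,290:410],(300,300),interpolation=2)
cv2.imwrite('pics/end.png',c[:,:,::-1])
E
```

```text
[474.05705352 -60.92844546 199.52861469] 34.775
large (241, array([509.4, 277.8]), array([43.6, 45.3]), 89.1, np.float64(46.6))
small (91, array([567.2, 152.4]), array([27.1, 26.6]), 42.7, np.float64(46.5))
mag (244, array([599.9, 244.3]), array([45.9, 43.4]), 70.7, np.float64(42.4))
rack (160, array([475. , 186.5]), array([18.9, 61.2]), 69.0, np.float64(43.2))
open (71, array([ 440., -225.]), array([45.6, 42. ]), 89.3, np.float64(35.9))
empty (0, np.float64(nan))
  return _methods._mean(a, axis=axis, dtype=dtype,
  ret = ret.dtype.type(ret / rcount)
```

View pics/end.png

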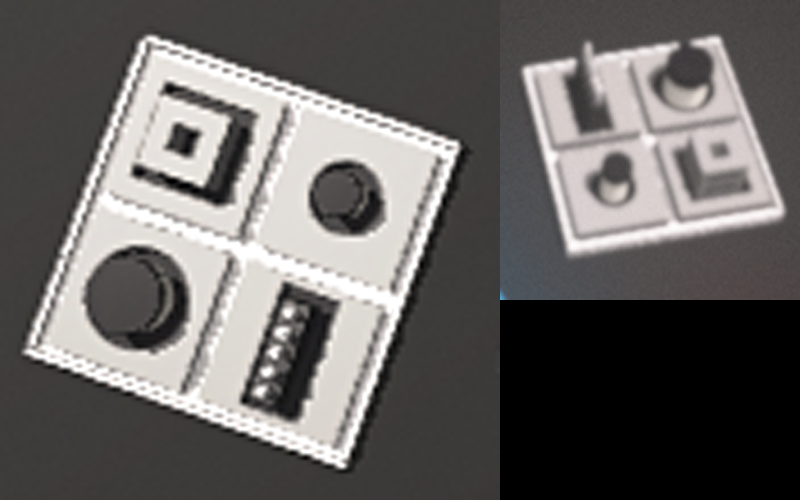

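The picture shows all four things seated upright in their own nests: magnetizer (185,140), small pot (347,197), large pot (135,297) and bit rack (285,350). The open pot hasn't moved. The arm only hides the empty rack from the top camera, and it was last seen undisturbed. I'll hand in.

```bash
python3 -c "
from workcell import env
print(env.job_done())"
```

```text
the job is handed in; nothing more can be done
None
```

The job is handed in after about 35 s of the 112 s: at the last check all four kit things stood in their nests, within about 3 mm of centre, and the open pot hadn't moved; the arm hid the empty rack in that view, but nothing went near it.

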